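Sort look-alike solder canisters by heft

TASK

The three sealed solder canisters look alike, but one is full, one part-used and one empty: lift them to feel which is which. Stand the full (heaviest) one in the middle of the yellow circle on the work stage and the empty (lightest) one in the red tray, and leave the part-used one standing where it was. Keep them upright, set them down without dropping them, and leave the pot, the circuit board and the dish alone.

Things in the scene. Friction and masses are not known exactly. Their poses are not given: they have to be found in the camera images.
- canister_a: one of three identical-looking sealed canisters: white wall, grey band low down, flat blue lid with white dot; 60 mm diameter, 62 mm tall. Origin at the centre of its underside, z up. Holds a hidden solder spool (rattles slightly); which one is full, part-used or empty changes every time. Total weight: full 5.7-7.2 N, part-used 2.7-4.7 N, empty 1.3-1.7 N
- canister_b: one of three identical-looking sealed canisters: white wall, grey band low down, flat blue lid with white dot; 60 mm diameter, 62 mm tall. Origin at the centre of its underside, z up. Holds a hidden solder spool (rattles slightly); which one is full, part-used or empty changes every time. Total weight: full 5.7-7.2 N, part-used 2.7-4.7 N, empty 1.3-1.7 N
- canister_c: one of three identical-looking sealed canisters: white wall, grey band low down, flat blue lid with white dot; 60 mm diameter, 62 mm tall. Origin at the centre of its underside, z up. Holds a hidden solder spool (rattles slightly); which one is full, part-used or empty changes every time. Total weight: full 5.7-7.2 N, part-used 2.7-4.7 N, empty 1.3-1.7 N
- stage: fixed work stage, white box 180 x 180 mm with a dark flat steel top 60 mm above the bench, small steel knob on its front. Origin at the centre of its underside, z up
- stage_spot (a point): centre of the yellow circle (90 mm outer, 72 mm inner diameter, flat, only a marking) in the middle of the stage's top; on the top surface, 60 mm above the bench
- tray: fixed red open tray, 150 x 150 mm outside, walls 4 mm thick and 18 mm high, floor about 5 mm above the bench. Origin at the centre of its underside, z up
- tray_floor (a point): centre of the tray's inner floor, on the surface
- pot: bystander: round wooden pot with dark lid, 55 mm diameter, 52 mm tall, loose. Origin at the centre of its underside
- board: bystander: small green circuit board lying flat, 50 x 70 mm, 10 mm tall with its parts, loose. Origin at the centre of its underside
- dish: bystander: shallow white dish, 80 mm diameter, 16 mm tall, loose. Origin at the centre of its underside

How it is judged:
At the end, for the whole second after the job is handed in: Full canister on the stage, centre within 15 mm of the yellow circle's middle; empty one flat on the tray floor; part-used one within 20 mm of where it started (lifting and putting back is fine). All upright within 4.5 degrees, at rest, let go of. Set down, never dropped from over 7 mm (((contact force between canister_a and stage above 5.3 N and horizontal distance between canister_a and stage_spot below 0.015 m and contact force between canister_b and tray between 0.8 and 2.2 N and height (world z) of canister_b below 0.012 m and distance of canister_c from where it was at the start of the episode below 0.02 m) or (contact force between canister_a and stage above 5.3 N and horizontal distance between canister_a and stage_spot below 0.015 m and contact force between canister_c and tray between 0.8 and 2.2 N and height (world z) of canister_c below 0.012 m and distance of canister_b from where it was at the start of the episode below 0.02 m) or (contact force between canister_b and stage above 5.3 N and horizontal distance between canister_b and stage_spot below 0.015 m and contact force between canister_a and tray between 0.8 and 2.2 N and height (world z) of canister_a below 0.012 m and distance of canister_c from where it was at the start of the episode below 0.02 m) or (contact force between canister_b and stage above 5.3 N and horizontal distance between canister_b and stage_spot below 0.015 m and contact force between canister_c and tray between 0.8 and 2.2 N and height (world z) of canister_c below 0.012 m and distance of canister_a from where it was at the start of the episode below 0.02 m) or (contact force between canister_c and stage above 5.3 N and horizontal distance between canister_c and stage_spot below 0.015 m and contact force between canister_a and tray between 0.8 and 2.2 N and height (world z) of canister_a below 0.012 m and distance of canister_b from where it was at the start of the episode below 0.02 m) or (contact force between canister_c and stage above 5.3 N and horizontal distance between canister_c and stage_spot below 0.015 m and contact force between canister_b and tray between 0.8 and 2.2 N and height (world z) of canister_b below 0.012 m and distance of canister_a from where it was at the start of the episode below 0.02 m)) and angle between each of canister_a, canister_b, canister_c's own z axis and vertical below 0.08 rad and linear speed of each of canister_a, canister_b, canister_c below 0.02 m/s and contact force between each of canister_a, canister_b, canister_c and the arm below 0.05 N and contact force between each of canister_a, canister_b, canister_c and the fingers below 0.05 N); the robot touches nothing.
It fails at once if a canister is tilted more than 30 degrees (angle between any of canister_a, canister_b, canister_c's own z axis and vertical above 0.52 rad).
It fails at once if a canister is dropped: let go while its underside is more than 7 mm above the bench, tray floor or stage top it is over ((contact force between canister_a and the fingers below 0.3 N and (height (world z) of canister_a above 0.068 m or height (world z) of canister_a between 0.013 and 0.055 m)) or (contact force between canister_b and the fingers below 0.3 N and (height (world z) of canister_b above 0.068 m or height (world z) of canister_b between 0.013 and 0.055 m)) or (contact force between canister_c and the fingers below 0.3 N and (height (world z) of canister_c above 0.068 m or height (world z) of canister_c between 0.013 and 0.055 m))).
It fails at once if the pot, the circuit board or the dish is moved more than 15 mm (distance of any of pot, board, dish from where it was at the start of the episode above 0.015 m).
It also fails if it takes over 58 s, if anything falls off the work surface, if the arm or the gripper's body presses on something with over 40 N, if the wrist force passes 120 N, or if a joint passes its speed limit or range.

ROBOT

A 7-joint arm with a two-finger parallel gripper is mounted at the origin on the work surface. World frame = base frame: x ahead of the robot, y to its left, z up, the work surface at z = 0. Lengths are in m, angles in rad, forces in N, time in s.
With the tool pointing down it reaches from about 0.35 to 0.9 m from the base axis. Payload 8.1 kg.
Tool frame: the origin (TCP) lies midway between the tips of the shut fingers; the grasp point (between the pads) lies arm.grasp_offset behind it (arm.grasp_offset is the distance from the TCP to the grasp point, in m); z points along the fingers, y is the line along which they close (so a half turn about z gives the same grasp; the last joint's range is limited). The gripper opens to 92 mm and grips with 3 to 60 N. Pads are 19 mm wide; open, the fingers measure 130 mm over their backs; the gripper's body (75 mm by 190 mm) begins 47 mm behind the grasp point.
Start: joints at [1.16, 0.434, 0.025, 1.573, -0.012, 1.134, -0.075], TCP at [0.189, -0.596, 0.227] pointing down, gripper open.
Joint ranges: [-2.62, 2.62], [-0.44, 2.09], [-1.27, 1.32], [0.08, 2.57], [-1.32, 4.46], [0.12, 2], [-2.74, 2.74]. Speed limits (rad/s): [2.22, 2.22, 3.01, 3.01, 3.14, 3.14, 3.14].

INTERFACE

Orientations are given as a rotation vector (axis times angle).
In Python, from cell import observe, imaging, arm gives the robot as it stands.
- The arm moves only by the tool apply_moves, never from a script. Its argument "commands" is a list of rows, each a list of 5 numbers: the opening in per cent of the stroke, from 0 (shut) to 100 (fully open), then the shift along the world's x, y, z in units of 0.06 m (1.0 is 0.06 m), then the turn about the world's z in units of 0.5 rad (1.0 is 0.5 rad). A call has 1 to 12 rows; each row shifts and turns the commanded pose from where the row before left it; what a row does not reach is not made up. A row lasts 1/8 s, in which the tool goes at most 62.5 mm and 10.7 degrees, less where a joint would pass 70% of its speed; a pose out of reach is approached as far as the arm can. A call with a number of a shift or a turn outside -1 to 1 is refused whole. A call with a gripper value outside its range is refused whole. The fingers move at their own pace and stop on an object; "newtons" is the grip in N (left out, the last holds). Time passes only in rows, so rows that do not move let the fingers close. It gives the time, the measured TCP pose, the force, the opening and the grip force at its end, in the units of the state.
- observe(): the state, without advancing time (a new reading comes with each control period).
- imaging.get_image(name): name is "side" or "top" or "wrist"; returns (picture, depth): 384x512x3 uint8, red, green, blue; 384x512 float32, m along the optical axis (not along the pixel's ray), 0 where there is no reading.
- imaging.camera_params(name): a dict with "camera_matrix" (3x3 intrinsics, pixels), "dist" ([k1, k2, p1, p2, k3] as OpenCV has them; the pictures are not rectified), "origin" and "rotation" of the camera in the world; the wrist camera has in their place "tool_from_camera" (4x4, takes a point from camera to tool coordinates, whose origin is the TCP and whose axes are the flange's). Camera axes: x right, y up, looking along -z (the intrinsics and any distortion apply to the point x, -y, -z); pixel columns grow to the right and rows downward; lengths in m; the calibration is good to about 2 mm. A picture is of the moment at which its call begins: read the wrist's pose just before it. camera_params takes no time and is no camera call.
- arm.sign_off(): hands the job in; it is judged then, once.
The state is a dict: "clock": time; "joints": joint angles; "dq": joint speeds; "joint_efforts": joint torques, N m; "position": TCP position; "ee_rot": TCP orientation; "force": force on the tool from outside, world axes, zero at the start; "ft_torque": the same for the moment, N m; "width": opening from 0.0 (shut) to 1.0 (fully open); "gripper_force": force on a finger pad.
Only numpy, scipy, OpenCV 4.12 (cv2) and the standard library are available. Lean on these libraries where they do the work, as an engineer would, in place of code of your own. Each camera call takes 0.05 s, during which the arm holds its last target. There are 200 camera calls.

## Working session

There is one attempt and no reset: what is moved stays moved. The work goes in short steps, Python scripts to look and compute and a tool call to move; the robot and the scene stay as the last step left them, time stands still between calls to the robot, and variables do not carry over. Pictures are saved under pics/ and viewed, at most 10 in all, crops included, and the job is handed in when it is done.

Besides the shell and the picture viewer there is one more tool, called after "Call:" by a JSON object that holds its "method" and its "body". apply_moves: Moves the arm, as the interface text tells. Its arguments: {"type":"object","properties":{"commands":{"type":"array"},"newtons":{"type":"number"}},"required":["commands"]}

```bash
mkdir -p pics; ls
python3 - <<'E'
from cell import observe, imaging, arm
import cv2
print(observe()); print(arm.grasp_offset)
for n in("top","side"):
    p,d=imaging.get_image(n); cv2.imwrite(f"pics/{n}0.png",p[:,:,::-1]); print(imaging.camera_params(n))
    import numpy as np; np.savez(f"{n}0.npz",p=p,d=d)
print(imaging.camera_params("wrist"))
E
```

```text
pics
{'clock': 0.0, 'joints': array([ 1.16040093,  0.43519063,  0.02497237,  1.57408435, -0.01155221,
        1.13397741, -0.07512902]), 'dq': array([ 6.31063079e-04,  5.70850091e-05,  2.11473255e-04, -6.68499667e-04,
       -2.03777715e-04,  1.74141244e-03, -4.51479300e-04]), 'joint_efforts': array([ 5.41880872e-04, -6.67853165e+01,  9.84983481e-01, -3.14457715e+01,
       -6.07379386e-02,  4.32807428e-02,  1.48941836e-04]), 'position': array([ 0.18913042, -0.59517685,  0.22597   ]), 'ee_rot': array([-3.10303861e+00, -4.81232996e-01,  6.42233978e-04]), 'force': array([-0.84203764, -0.74807602,  0.02718174]), 'ft_torque': array([0.00916394, 0.00242787, 0.0045352 ]), 'gripper_force': 0.0, 'width': 0.998191148400099}
0.0188
{'camera_matrix': array([[360.08663916,   0.        , 257.12985088],
       [  0.        , 360.08663916, 185.39376129],
       [  0.        ,   0.        ,   1.        ]]), 'dist': array([-0.04886429,  0.        ,  0.        ,  0.        ,  0.        ]), 'origin': array([0.3992151 , 0.01796789, 0.9706337 ]), 'rotation': array([ 0.15225171, -0.15451521, -1.54775838])
[... 283 characters left out ...]
8, 0.68597581, 0.68000725]), 'rotation': array([ 0.21089997, -1.147874  , -2.52709166])}
{'camera_matrix': array([[315.62057804,   0.        , 255.18949233],
       [  0.        , 315.62057804, 191.86515788],
       [  0.        ,   0.        ,   1.        ]]), 'dist': array([0.00183418, 0.        , 0.        , 0.        , 0.        ]), 'tool_from_camera': array([[ 1.65833577e-06,  9.53338368e-01,  3.01903885e-01,
         8.17996843e-02],
       [ 9.99999998e-01,  1.81305543e-05, -6.27447667e-05,
         4.62199668e-04],
       [-6.52906783e-05,  3.01903884e-01, -9.53338366e-01,
        -1.57114275e-01],
       [ 0.00000000e+00,  0.00000000e+00,  0.00000000e+00,
         1.00000000e+00]])}
```

View pics/top0.png

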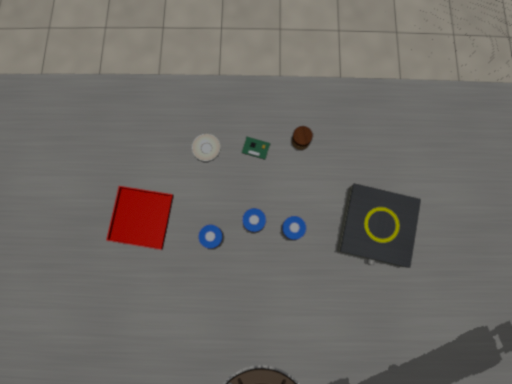

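View pics/side0.png

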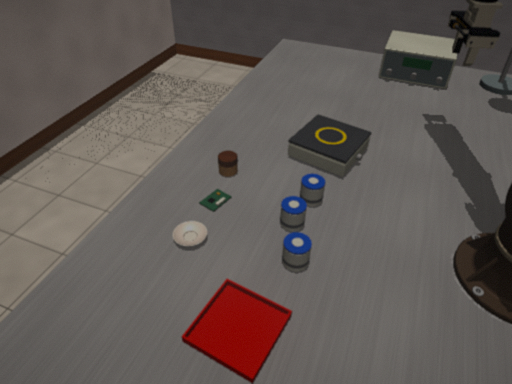

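The top view shows three blue lids at about (210,237), (254,220) and (294,228). The red tray is at (141,218), the yellow ring at (382,225), and the bystanders at (206,148), (256,148) and (303,136). The side view shows the same layout with nothing tall in between.

```bash
cat > h.py <<'E'
import numpy as np, cv2
from scipy.spatial.transform import Rotation as R
from cell import observe, imaging, arm
def pose(n):
    c=imaging.camera_params(n)
    if n!="wrist": return c,np.array(c["origin"]),R.from_rotvec(c["rotation"]).as_matrix()
    s=observe(); T=np.array(c["tool_from_camera"]); Rt=R.from_rotvec(s["ee_rot"]).as_matrix()
    return c,s["position"]+Rt@T[:3,3],Rt@T[:3,:3]
def cast(P,uv,z):
    c,o,M=P; x,y=cv2.undistortPoints(np.array([[uv]],float),c["camera_matrix"],c["dist"])[0,0]
    d=M@np.array([x,-y,-1.]); return o+d*(z-o[2])/d[2]
def blobs(img,kind,amin=60):
    h=cv2.cvtColor(img,cv2.COLOR_RGB2HSV); H,S,V=cv2.split(h)
    m={"blue":(H>100)&(H<130)&(S>150)&(V>60),"red":((H<5)|(H>175))&(S>200)&(V>90),"yellow":(H>22)&(H<35)&(S>150)&(V>90)}[kind]
    cs,_=cv2.findContours(m.astype(np.uint8),cv2.RETR_EXTERNAL,cv2.CHAIN_APPROX_NONE)
    return [c for c in cs if cv2.contourArea(c)>amin]
def find(n,kind,z,img=None,P=None,amin=60):
    P=P or pose(n); img=imaging.get_image(n)[0] if img is None else img
    out=[]
    for c in blobs(img,kind,amin):
        # rim points on the plane -> circle / box there
        p=np.array([cast(P,q[0],z)[:2] for q in c],np.float32)
        hull=cv2.convexHull(p)
        out.append((kind,np.round(cv2.minEnclosingCircle(p)[0],4),round(cv2.minEnclosingCircle(p)[1],4),[np.round(v,4) for v in cv2.minAreaRect(hull)]))
    return out
E
python3 - <<'E'
from h import *
for n in("top","side"):
    im=np.load(n+"0.npz")["p"]
    for k,z in(("blue",.062),("red",.018),("yellow",.06)):
        for r in find(n,k,z,im): print(n,*r)
P=pose("top")
for nm,uv,z in(("pot",(303,136),.05),("board",(256,148),.005),("dish",(206,148),.016),("knob",(370,262),.05)): print(nm,cast(P,uv,z))
E
```

```text
top blue [0.448  0.1334] 0.0291 [array([0.4482, 0.1341]), array([0.0548, 0.0555]), np.float64(1.1209)]
top blue [ 0.4731 -0.0755] 0.029 [array([ 0.4732, -0.0764]), array([0.0528, 0.0556]), np.float64(0.9206)]
top blue [0.491  0.0257] 0.0287 [array([0.4904, 0.0259]), array([0.0556, 0.0531]), np.float64(1.0165)]
top red [0.4972 0.3294] 0.1005 [array([0.4973, 0.329 ]), array([0.1461, 0.1443]), np.float64(82.3309)]
top yellow [ 0.485  -0.2996] 0.0458 [array([ 0.4851, -0.2992]), array([0.0897, 0.0896]), np.float64(44.1223)]
side blue [0.4473 0.1386] 0.03 [array([0.4476, 0.1386]), array([0.0549, 0.0591]), np.float64(19.094)]
side blue [0.4907 0.0291] 0.0307 [array([0.4912, 0.0299]), array([0.0537, 0.0588]), np.float64(16.7951)]
side blue [ 0.473  -0.0711] 0.0295 [array([ 0.4731, -0.0715]), array([0.0563, 0.055 ]), np.float64(23.0161)]
side red [0.4963 0.3359] 0.103 [array([0.496 , 0.3351]), array([0.1485, 0.1485]), np.float64(82.0918)]
side yellow [ 0.485  -0.2972] 0.0467 [array([ 0.4844, -0.2963]), array([0.0913, 0.0902]), np.float64(23.3652)]
pot [ 0.71924687 -0.10258171  0.05      ]
board [0.6971609  0.02324339 0.005     ]
dish [0.69134566 0.16129493 0.016     ]
knob [ 0.39011551 -0.26963901  0.05      ]
```

Call:
{"method": "apply_moves", "body": {"commands": [[100,0.394,0.724,0,0.211],[100,0.394,0.724,0,0.211],[100,0.394,0.724,0,0.211],[100,0.394,0.724,0,0.211],[100,0.394,0.724,0,0.211],[100,0.394,0.724,0,0.211],[100,0.394,0.724,0,0.211],[100,0.394,0.724,0,0.211],[100,0.394,0.724,0,0.211],[100,0.394,0.724,0,0.211],[100,0.394,0.724,0,0.211],[100,0.394,0.724,0,0.211]], "newtons": 35}}

```text
clock: 1.6
position: [0.4734, -0.073, 0.2266]
ee_rot: [-2.215, -2.228, 0.0]
force: [0.7, -0.7, -0.4]
width: 0.999
gripper_force: 0.0
```

Call:
{"method": "apply_moves", "body": {"commands": [[100,0,0,0,0],[100,0,0,0,0]]}}

```text
clock: 1.85
position: [0.4725, -0.0749, 0.2264]
ee_rot: [-2.219, -2.224, 0.001]
force: [0.3, 0.2, 0.3]
width: 1.0
gripper_force: 0.0
```

Run:
```python
from h import *
s=observe(); print(s["clock"],s["position"],s["force"],R.from_rotvec(s["ee_rot"]).as_matrix()[:,1])
P=pose("wrist"); im=imaging.get_image("wrist")[0]; cv2.imwrite("pics/w1.png",im[:,:,::-1])
for k,z in(("blue",.062),("red",.018),("yellow",.06)):
    for r in find("wrist",k,z,im,P): print(*r)
```

```text
1.85 [ 0.47253376 -0.07492122  0.22637245] [0.26107496 0.22202701 0.27426825] [ 9.99997179e-01  2.16106960e-03 -9.85757151e-04]
blue [ 0.4742 -0.0753] 0.0295 [array([ 0.4741, -0.0752]), array([0.0569, 0.0583]), np.float64(1.7083)]
blue [0.4922 0.0259] 0.0294 [array([0.4923, 0.0258]), array([0.0578, 0.0579]), np.float64(70.3428)]
yellow [ 0.4842 -0.2923] 0.0446 [array([ 0.481 , -0.2747]), array([0.0889, 0.042 ]), np.float64(10.3177)]
```

Call:
{"method": "apply_moves", "body": {"commands": [[100,0.025,0,-0.55,0],[100,0,0,-0.55,0],[100,0,0,-0.55,0],[100,0,0,-0.55,0],[100,0,0,-0.55,0],[100,0,0,-0.4,0],[100,0,0,-0.25,0],[100,0,0,0,0],[100,0,0,0,0],[50,0,0,0,0],[40,0,0,0,0],[40,0,0,0,0]]}}

```text
clock: 3.4
position: [0.4747, -0.0744, 0.023]
ee_rot: [2.218, 2.224, 0.001]
force: [0.1, 0.5, -0.4]
width: 0.724
gripper_force: 0.0
```

Call:
{"method": "apply_moves", "body": {"commands": [[40,0,0,0,0],[40,0,0,0,0],[40,0,0,0,0],[40,0,0,0,0]]}}

```text
clock: 3.9
position: [0.4745, -0.0744, 0.0229]
ee_rot: [2.218, 2.225, -0.0]
force: [-2.0, -0.2, 6.2]
width: 0.654
gripper_force: 35.0
```

Call:
{"method": "apply_moves", "body": {"commands": [[40,0,0,0.1,0],[40,0,0,0.2,0],[40,0,0,0.2,0],[40,0,0,0.2,0],[40,0,0,0.1,0],[40,0,0,0,0],[40,0,0,0,0],[40,0,0,0,0],[40,0,0,0,0]]}}

```text
clock: 5.03
position: [0.4743, -0.0743, 0.0705]
ee_rot: [-2.218, -2.224, 0.0]
force: [0.2, -0.4, -7.1]
width: 0.647
gripper_force: 35.0
```

Run:
```python
from h import *
for i in range(6):
    s=observe(); print(s["clock"],s["position"],s["force"],s["ft_torque"],s["gripper_force"])
    imaging.get_image("side")
```

```text
5.025 [ 0.47430556 -0.07431154  0.07045111] [ 0.21664952 -0.44467138 -7.07779222] [ 0.02160568 -0.10721651  0.01580993] 34.99884892255068
5.075 [ 0.47437682 -0.07430047  0.07051836] [ 0.17916513  0.40816382 -7.36880761] [-0.03467748 -0.09229829 -0.04738349] 34.998652366921306
5.125 [ 0.47439863 -0.07433425  0.07056978] [ 0.10555131 -0.44342519 -5.95187367] [-0.01572924 -0.07911429  0.03873736] 34.998874766752124
5.175 [ 0.47447315 -0.07430717  0.07063805] [ 0.04154726  0.30268622 -6.78270485] [-0.00552058 -0.09137226 -0.04210095] 34.99874568544328
5.225 [ 0.47446856 -0.07431063  0.0706449 ] [ 0.14520135  0.19434758 -5.40989395] [-0.04968053 -0.07995733  0.04733102] 34.99875236302614
5.275 [ 0.47450984 -0.07433003  0.0706953 ] [-0.46637829 -1.17982076 -6.04142679] [ 0.00215663 -0.09890265 -0.03537117] 34.99881369061768
```

Call:
{"method": "apply_moves", "body": {"commands": [[40,0,0,0.4,0],[40,0,0,0.5,0],[40,0.03,-0.3,0.4,0],[40,0.03,-0.5,0,0],[40,0.03,-0.6,0,0],[40,0.03,-0.6,0,0],[40,0.03,-0.6,0,0],[40,0.03,-0.6,0,0],[40,0,-0.35,0,0],[40,0,-0.19,0,0],[40,0,0,0,0],[40,0,0,0,0]]}}

```text
clock: 6.82
position: [0.4856, -0.2971, 0.1487]
ee_rot: [-2.216, -2.226, -0.001]
force: [0.2, 0.9, -6.4]
width: 0.656
gripper_force: 35.0
```

Run:
```python
from h import *
s=observe(); print(s["clock"],s["position"],s["force"],s["gripper_force"],s["width"])
for n in("top","side"):
    for r in find(n,"yellow",.06): print(n,*r)
    for r in find(n,"blue",s["position"][2]+.039): print(n,*r)
```

```text
6.825 [ 0.48558732 -0.29705987  0.14873951] [ 0.18002837  0.91397274 -6.3600734 ] 34.99887499026954 0.6564496659794579
top yellow [ 0.4848 -0.2992] 0.0444 [array([ 0.4843, -0.2865]), array([0.0872, 0.0609]), np.float64(4.8708)]
top blue [0.4413 0.1174] 0.0251 [array([0.4414, 0.118 ]), array([0.0472, 0.0478]), np.float64(1.1209)]
top blue [ 0.4848 -0.2802] 0.0221 [array([ 0.4847, -0.2762]), array([0.044 , 0.0126]), np.float64(0.3525)]
top blue [0.4782 0.0249] 0.0248 [array([0.4777, 0.0248]), array([0.0479, 0.0458]), np.float64(1.0175)]
side blue [0.4227 0.25  ] 0.0239 [array([0.4229, 0.25  ]), array([0.0437, 0.0471]), np.float64(19.0942)]
side blue [0.4577 0.1636] 0.0237 [array([0.4574, 0.1632]), array([0.0427, 0.0467]), np.float64(19.3083)]
side blue [ 0.4838 -0.2915] 0.0285 [array([ 0.4841, -0.293 ]), array([0.0539, 0.0514]), np.float64(23.5896)]
```

Call:
{"method": "apply_moves", "body": {"commands": [[40,0,-0.03,-0.3,0],[40,0,0,-0.3,0],[40,0,0,-0.25,0],[40,0,0,-0.12,0],[40,0,0,-0.06,0],[40,0,0,-0.03,0],[40,0,0,-0.02,0],[40,0,0,0,0],[40,0,0,0,0]]}}

```text
clock: 8.15
position: [0.4854, -0.3007, 0.0842]
ee_rot: [2.218, 2.224, 0.0]
force: [-1.2, -0.0, -6.4]
width: 0.651
gripper_force: 35.0
```

Call:
{"method": "apply_moves", "body": {"commands": [[40,0,0.02,-0.02,0],[40,0,0,0,0],[40,0,0,0,0]]}}

```text
clock: 8.52
position: [0.4854, -0.2996, 0.083]
ee_rot: [2.218, 2.224, -0.0]
force: [-0.2, -1.2, -2.3]
width: 0.655
gripper_force: 35.0
```

Contact has started. I'll go down a touch more, then open only as far as needed.

Call:
{"method": "apply_moves", "body": {"commands": [[40,0,0,-0.008,0],[40,0,0,0,0],[68,0,0,0,0],[75,0,0,0,0],[90,0,0,0,0],[100,0,0,0,0],[100,0,0,0,0],[100,0,0,0.3,0],[100,0,0,0.6,0],[100,0,0,0.8,0],[100,0,0.3,0.3,0],[100,0.02,0.6,0,0]]}}

```text
clock: 10.02
position: [0.4872, -0.2458, 0.2046]
ee_rot: [2.218, 2.219, 0.002]
force: [0.4, 0.7, -1.4]
width: 1.0
gripper_force: 0.0
```

Run:
```python
from h import *
s=observe(); print(s["clock"],s["position"],s["force"],s["width"])
for n in("side","wrist"):
    P=pose(n);im=imaging.get_image(n)[0]
    for z in (.122,.062): print(n,z,[r[1:3] for r in find(n,"blue",z,im,P)])
    print([r[1:3] for r in find(n,"yellow",.06,im,P)])
```

```text
10.025 [ 0.48723744 -0.24578581  0.20459862] [ 0.38865991  0.74514442 -1.42631602] 0.9995981758200921
side 0.122 [(array([0.4355, 0.1918]), 0.0271), (array([0.475 , 0.0937]), 0.0268), (array([ 0.4842, -0.2951]), 0.0298)]
side 0.062 [(array([0.4473, 0.1386]), 0.03), (array([0.491 , 0.0301]), 0.0297), (array([ 0.5012, -0.4005]), 0.033)]
[]
wrist 0.122 [(array([ 0.4854, -0.2992]), 0.0297)]
wrist 0.062 [(array([ 0.4852, -0.3348]), 0.0371)]
[(array([ 0.4854, -0.2988]), 0.0451)]
```

Call:
{"method": "apply_moves", "body": {"commands": [[100,0.02,0.6,0,0],[100,0.02,0.75,0,0],[100,0.02,0.75,0,0],[100,0.02,0.75,0,0],[100,0,0.75,0,0],[100,0,0.6,0,0],[100,0,0.33,0,0],[100,0,0,-0.4,0],[100,0,0,-0.6,0],[100,0,0,-0.6,0],[100,0,0,-0.6,0],[100,0,0,-0.5,0]]}}

```text
clock: 11.62
position: [0.4908, 0.0264, 0.0392]
ee_rot: [-2.218, -2.225, 0.001]
force: [0.3, -0.2, 0.0]
width: 1.0
gripper_force: 0.0
```

Call:
{"method": "apply_moves", "body": {"commands": [[100,0,0,-0.25,0],[100,0,0,-0.08,0],[70,0,0,0,0],[50,0,0,0,0],[40,0,0,0,0],[40,0,0,0,0],[40,0,0,0,0],[40,0,0,0,0]]}}

```text
clock: 12.62
position: [0.4918, 0.0264, 0.021]
ee_rot: [2.218, 2.224, 0.001]
force: [-1.3, -1.2, 6.3]
width: 0.654
gripper_force: 35.0
```

Call:
{"method": "apply_moves", "body": {"commands": [[40,0,0,0.1,0],[40,0,0,0.2,0],[40,0,0,0.2,0],[40,0,0,0.2,0],[40,0,0,0.1,0],[40,0,0,0,0],[40,0,0,0,0],[40,0,0,0,0],[40,0,0,0,0]]}}

```text
clock: 13.75
position: [0.4911, 0.0265, 0.0682]
ee_rot: [-2.218, -2.225, 0.0]
force: [-0.2, -0.7, -1.1]
width: 0.653
gripper_force: 35.0
```

Run:
```python
from h import *
f=[]
for i in range(12):
    s=observe(); f.append(s["force"][2]); imaging.get_image("side")
print(s["clock"],s["position"],np.round(f,1),np.mean(f),s["width"],s["gripper_force"])
```

```text
14.3 [0.49131573 0.02641909 0.06846988] [-1.1 -1.1 -1.1 -1.8 -1.5 -0.8 -1.6 -0.9 -1.7 -1.9 -1.9 -1.8] -1.4336373793960278 0.6567318136928665 34.999229670502245
```

Call:
{"method": "apply_moves", "body": {"commands": [[40,0,0,0.4,0],[40,0,0,0.43,0],[40,0.02,0.3,0.2,0],[40,0.02,0.55,0,0],[40,0.02,0.65,0,0],[40,0.02,0.65,0,0],[40,0.03,0.65,0,0],[40,0,0.65,0,0],[40,0,0.65,0,0],[40,0,0.55,0,0],[40,0,0.3,0,0],[40,0,0.12,0,0]]}}

```text
clock: 15.85
position: [0.4973, 0.3317, 0.1299]
ee_rot: [-2.216, -2.226, 0.001]
force: [0.6, -0.8, -2.0]
width: 0.65
gripper_force: 35.0
```

Call:
{"method": "apply_moves", "body": {"commands": [[40,0,0,-0.3,0],[40,0,0,-0.4,0],[40,0,0,-0.4,0],[40,0,0,-0.3,0],[40,0,0,-0.2,0],[40,0,0,-0.08,0],[40,0,0,-0.03,0],[40,0,0,0,0],[40,0,0,0,0]]}}

```text
clock: 16.98
position: [0.4982, 0.3309, 0.0282]
ee_rot: [2.218, 2.225, 0.001]
force: [0.4, 0.4, -2.0]
width: 0.652
gripper_force: 35.0
```

Run:
```python
from h import *
s=observe(); print(s["clock"],s["position"],s["force"],s["width"])
for n in("top","side"):
    im=imaging.get_image(n)[0]; cv2.imwrite(f"pics/{n}2.png",im[:,:,::-1])
    for r in find(n,"red",.018,im): print(n,*r)
im=cv2.imread("pics/side2.png")[200:384,150:400]; cv2.imwrite("pics/s2c.png",cv2.resize(im,None,fx=3,fy=3))
```

```text
16.975 [0.49817397 0.33087679 0.02819187] [ 0.39338859  0.41382142 -2.0123983 ] 0.6524297110790005
top red [0.5024 0.2904] 0.0696 [array([0.5024, 0.2902]), array([0.0715, 0.123 ]), np.float64(82.2312)]
side red [0.4989 0.3646] 0.0855 [array([0.4991, 0.3585]), array([0.1045, 0.15  ]), np.float64(82.2766)]
```

View pics/s2c.png

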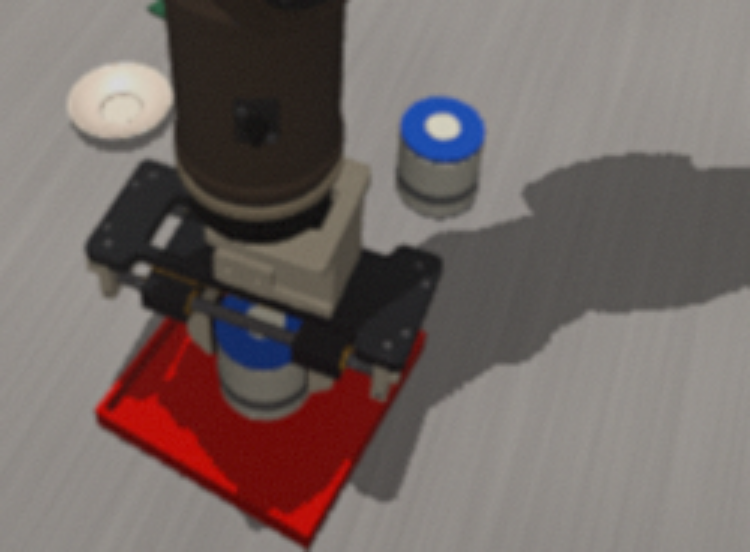

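The canister (crop ~(262,380)) is upright inside the tray and clear of its walls. It's about 2 mm above the floor. I'll lower it in small steps.

Call:
{"method": "apply_moves", "body": {"commands": [[40,0,0,-0.02,0],[40,0,0,0,0],[40,0,0,0,0]]}}

```text
clock: 17.45
position: [0.4979, 0.3307, 0.0264]
ee_rot: [-2.218, -2.225, -0.0]
force: [-0.4, -0.2, -1.2]
width: 0.654
gripper_force: 35.0
```

Call:
{"method": "apply_moves", "body": {"commands": [[40,0,0,-0.02,0],[40,0,0,0,0],[40,0,0,0,0]]}}

```text
clock: 17.82
position: [0.4979, 0.3306, 0.0252]
ee_rot: [2.218, 2.225, 0.0]
force: [0.1, 0.2, -2.0]
width: 0.654
gripper_force: 35.0
```

Call:
{"method": "apply_moves", "body": {"commands": [[40,0,0,-0.015,0],[40,0,0,0,0],[40,0,0,0,0]]}}

```text
clock: 18.2
position: [0.4979, 0.3306, 0.025]
ee_rot: [2.218, 2.224, 0.0]
force: [-2.9, -3.1, 6.8]
width: 0.654
gripper_force: 35.0
```

Call:
{"method": "apply_moves", "body": {"commands": [[40,0,0,-0.015,0],[40,0,0,0,0],[40,0,0,0,0]]}}

```text
clock: 18.58
position: [0.4979, 0.3307, 0.025]
ee_rot: [2.218, 2.224, 0.001]
force: [-4.7, -3.9, 16.2]
width: 0.651
gripper_force: 35.0
```

Call:
{"method": "apply_moves", "body": {"commands": [[40,0,0,0.015,0],[40,0,0,0.005,0],[72,0,0,0,0],[82,0,0,0,0],[85,0,0,0,0],[85,0,0,0,0],[85,0,0,0.3,0],[85,0,0,0.6,0],[85,0,0,0.8,0],[85,0,0,0.8,0],[85,0,-0.5,0.3,0],[85,-0.3,-0.8,0,0]]}}

```text
clock: 20.08
position: [0.4812, 0.254, 0.1958]
ee_rot: [2.216, 2.226, 0.009]
force: [1.2, -2.0, -0.7]
width: 0.851
gripper_force: 0.0
```

Call:
{"method": "apply_moves", "body": {"commands": [[85,-0.4,-0.6,0.3,0],[85,-0.3,-0.3,0,0],[85,0,0,0,0],[85,0,0,0,0]]}}

```text
clock: 20.58
position: [0.4385, 0.1993, 0.2115]
ee_rot: [2.218, 2.225, 0.003]
force: [0.3, 0.3, 0.2]
width: 0.844
gripper_force: 0.0
```

Run:
```python
from h import *
s=observe(); print(s["clock"],s["position"],s["width"],s["gripper_force"])
for n in("side","top"):
    P=pose(n); im=imaging.get_image(n)[0]; cv2.imwrite(f"pics/{n}3.png",im[:,:,::-1])
    for z in(.062,.067,.122): print(n,z,[r[1:3] for r in find(n,"blue",z,im,P)])
```

```text
20.575 [0.43845815 0.1992992  0.21154225] 0.8444899794967323 0.0
side 0.062 [(array([0.4971, 0.3309]), 0.0292), (array([0.4477, 0.1395]), 0.0296)]
side 0.067 [(array([0.4957, 0.3338]), 0.029), (array([0.4467, 0.1439]), 0.0294)]
side 0.122 [(array([0.4805, 0.3654]), 0.0264), (array([0.4359, 0.1925]), 0.0267)]
top 0.062 [(array([0.448 , 0.1334]), 0.0291), (array([ 0.4908, -0.3237]), 0.0322)]
top 0.067 [(array([0.4478, 0.1328]), 0.0289), (array([ 0.4903, -0.3218]), 0.032)]
top 0.122 [(array([0.4448, 0.1258]), 0.0271), (array([ 0.4847, -0.3011]), 0.0301)]
```

View pics/side3.png

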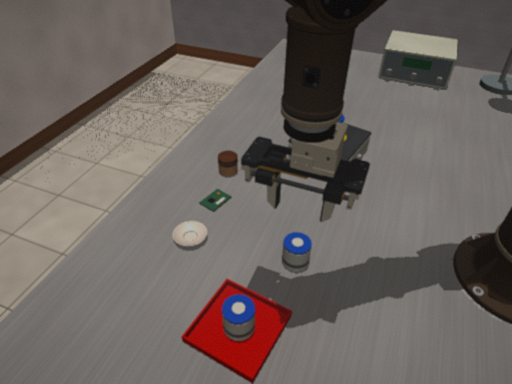

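The tray canister at (238,318) stands upright, the untouched one is at (296,252), the bystanders haven't moved, and the arm is clear of everything. The stage canister measured on centre. I'll hand the job in.

```bash
python3 -c "
from cell import arm; print(arm.sign_off())"
```

```text
the job is handed in; nothing more can be done
None
```

The job is handed in, though the judging gave no result back: the full canister (about 6.4 N) stands within about 2 mm of the yellow circle's middle, the empty one (about 1.4 N) is upright in the red tray, and the third was left untouched as part-used by elimination, not weighed.

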